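# Put the thread reels back in their drawer

## Robot

A 6-joint arm with a two-finger parallel gripper is mounted at the origin on the work surface. World frame = base frame: x ahead of the robot, y to its left, z up, the work surface at z = 0. Lengths are in m, angles in rad, forces in N, time in s.
With the tool pointing down it reaches from about 0.3 to 0.85 m from the base axis. Payload 4.2 kg.
Tool frame: the origin (TCP) lies midway between the tips of the shut fingers; the grasp point (between the pads) lies 19 mm behind it; z points along the fingers, y is the line along which they close (so a half turn about z gives the same grasp; the last joint's range is limited). The gripper opens to 91 mm and grips with 3 to 60 N. Pads are 32 mm wide; open, the fingers measure 118 mm over their backs; the gripper's body (76 mm by 178 mm) begins 60 mm behind the grasp point.
Start: joints at [-1.131, 0.32, 1.565, -0, 1.257, -0.02], TCP at [0.255, -0.515, 0.214] pointing down, gripper open.
Joint ranges: [-3.11, 3.11], [-0.84, 2.01], [0.21, 2.61], [-1.34, 4.49], [0.05, 2.63], [-2.56, 2.56]. Speed limits (rad/s): [2.57, 2.57, 3.14, 3.14, 3.14, 3.14].

## Interface

Orientations are given as a unit quaternion [w, x, y, z].
In Python, from bench import sensors, capture, camera_info, manip gives the robot as it stands.
- The arm moves only by the tool step_arm, never from a script. Its argument "moves" is a list that holds one entry, the list of rows, each a list of 5 numbers: the shift along the tool's x, y, z in mm, then the turn about the tool's z in rad, then the finger opening in mm, from 0 to 91.2. A call has 1 to 12 rows; each row is the pose to reach, as a shift and turn from the pose commanded when the call began, along the tool's axes at that moment; what a row does not reach only later rows make up. A row lasts 1/10 s, in which the tool goes at most 50 mm and 8.59 degrees, less where a joint would pass 70% of its speed; a pose out of reach is approached as far as the arm can. A call with a gripper value outside its range is refused whole. The fingers move at their own pace and stop on an object; the grip force is fixed at half the most. Time passes only in rows, so rows that repeat a pose let the fingers close. It gives the time, the measured TCP pose, the force, the opening and the grip force at its end, in the units of the state.
- sensors.get_obs(): the state, without advancing time (a new reading comes with each control period).
- capture(name): name is "scene" or "top"; returns (picture, depth): 420x560x3 uint8, blue, green, red; 420x560 float32, m along the optical axis (not along the pixel's ray), 0 where there is no reading.
- camera_info(name): a dict with "K" (3x3 intrinsics, pixels), "R" (3x3) and "t" (3): a world point X has camera coordinates R X + t. Camera axes: x right, y down, z forward; pixel columns grow to the right and rows downward; lengths in m; the calibration is good to about 2 mm. A picture is of the moment at which its call begins. camera_info takes no time and is no camera call.
- manip.finish_job(): hands the job in; it is judged then, once.
The state is a dict: "clock": time; "q": joint angles; "joint_velocities": joint speeds; "tau": joint torques, N m; "eef_pos": TCP position; "eef_rot": TCP orientation; "contact_force": force on the tool from outside, world axes, zero at the start; "ft_torque": the same for the moment, N m; "grip_width": finger opening in m; "finger_force": force on a finger pad.
Only numpy, scipy, OpenCV 4.12 (cv2) and the standard library are available. Lean on these libraries where they do the work, as an engineer would, in place of code of your own. Each camera call takes 0.05 s, during which the arm holds its last target. There are 200 camera calls.

## Task

Put the three reels of linen thread back upright in the fitted pockets of the open drawer, working from the back of the drawer forward: first the largest in the back pocket next to the chest, then the middle one in the middle pocket, and last the smallest in the front pocket. Lower each reel home to the bottom of its pocket before you let it go. When all three are in, push the drawer fully shut without slamming it, and leave everything else on the bench where it is.

Things in the scene. Friction and masses are not known exactly. Their poses are not given: they have to be found in the camera images.
- reel_large_center (a point): Largest of three alike upright reels of natural linen thread with pale wooden end discs, standing on the bench: a smooth cylinder 56 mm in diameter, 64 mm high, about 160 g. The point is its centre, half-way up; its z axis is the reel's axis.
- reel_middle_center (a point): Middle reel: 46 mm in diameter, 58 mm high, about 110 g. The point is its centre, half-way up; its z axis is the reel's axis.
- reel_small_center (a point): Smallest reel: 36 mm in diameter, 52 mm high, about 70 g. The point is its centre, half-way up; its z axis is the reel's axis.
- chest: Low oak chest with one fitted drawer, fixed to the bench: 300 mm deep, 230 mm wide, its top 112 mm above the bench and clear for 190 mm behind its front face (then a bobbin tray 18 mm high). Origin under its centre, 150 mm behind the front face; x points into the chest, the way the drawer shuts; y across; z up. The opening clears reels that are home in their pockets, not reels standing proud.
- pocket1 (a point): Back pocket of the drawer, nearest the chest (one brass tack beside it): round hole 61 mm in diameter, 24 mm deep, flat floor, in a plywood tray. The point is the centre of its mouth, at the tray's top, 47 mm above the bench; the drawer sides end 2 mm higher. At the start it is 67 to 87 mm in front of the chest's front face. Axes as the chest's.
- pocket2 (a point): Middle pocket (two brass tacks), 66 mm in front of the back pocket: 51 mm in diameter, 24 mm deep; the point is the centre of its mouth, 47 mm above the bench. Axes as the chest's.
- pocket3 (a point): Front pocket (three brass tacks), 62 mm in front of the middle one and 55 mm behind the inner face of the drawer front, which is 16 mm thick and reaches 98 mm above the bench: 41 mm in diameter, 24 mm deep; the point is the centre of its mouth, 47 mm above the bench. Axes as the chest's.
- pull (a point): Dark iron bin pull in the middle of the drawer front: a half-round bar 76 mm wide across the drawer that stands out 18 mm from the front's outer face and reaches from 37 to 73 mm above the bench. The point is its outermost spot, 55 mm above the bench; push here along x to shut the drawer. Axes as the chest's.
- drawer (a joint): How far the drawer is open, in m: 0 is fully shut, 0.28 fully out. It slides with about 2 N of friction and stays where it is left.
- buckle_wide: Bystander: brass roller buckle lying flat, 38 by 34 mm. Origin at the centre of its underside.
- buckle_narrow: Bystander: steel roller buckle lying flat, 26 by 28 mm. Origin at the centre of its underside.
- wax_cake: Bystander: round cake of beeswax, 42 mm in diameter, 18 mm high. Origin at the centre of its underside.
- awl: Bystander: stitching awl lying down, 128 mm long, 27 mm thick, wooden handle. Origin under its middle; x points along it to the tip.
- rivet_tin: Bystander: open aluminium tin of rivets, 68 mm in diameter, 22 mm high. Origin at the centre of its underside.
- glue_jar: Bystander: amber glass glue jar with a dark cap, 64 mm in diameter, 75 mm high. Origin at the centre of its underside.
Not all that is in view belongs to the job. What is shaped like the part that bears reel_middle_center but red is not meant.

How it is judged:
By the outcome, as a careful person would: the job done as asked, in the order asked, and still so for the second after the job is handed in, with the robot touching nothing.
It also fails if it takes over 72 s, if anything falls off the work surface, if the arm or the gripper's body presses on something with over 40 N, if the wrist force passes 120 N, or if a joint passes its speed limit or range.

## Working session

There is one attempt and no reset: what is moved stays moved. The work goes in short steps, Python scripts to look and compute and a tool call to move; the robot and the scene stay as the last step left them, time stands still between calls to the robot, and variables do not carry over. Pictures are saved under pics/ and viewed, at most 10 in all, crops included, and the job is handed in when it is done.

Besides the shell and the picture viewer there is one more tool, called after "Call:" in YAML: its name, and indented under it one key for each argument. step_arm: Moves the arm, as the interface text tells. Its arguments: {"type":"object","properties":{"moves":{"type":"array","items":{"type":"array","items":{"type":"array","items":{"type":"number"}}}}},"required":["moves"]}

```bash
mkdir -p pics; python3 - <<'E'
from bench import sensors, capture, camera_info
import cv2,numpy as np
for n in("scene","top"):
    p,d=capture(n); cv2.imwrite(f"pics/{n}0.png",p); np.savez(f"{n}0.npz",p=p,d=d)
    c=camera_info(n); print(n,np.round(c["K"],1).tolist(),np.round(c["R"],4).tolist(),np.round(c["t"],4).tolist())
o=sensors.get_obs(); print(o)
E
```

```text
scene [[498.4, 0.0, 268.2], [0.0, 498.4, 209.5], [0.0, 0.0, 1.0]] [[0.5361, 0.8441, 0.0037], [0.6957, -0.4393, -0.5683], [-0.4781, 0.3073, -0.8228]] [-0.3053, -0.3116, 1.5914]
top [[408.4, 0.0, 277.9], [0.0, 408.4, 209.7], [0.0, 0.0, 1.0]] [[-0.0096, -1.0, 0.0008], [-0.9985, 0.0095, -0.0537], [0.0537, -0.0013, -0.9986]] [0.0352, 0.5329, 1.3203]
{'clock': 0.1, 'q': array([-1.13100109e+00,  3.20213529e-01,  1.56553458e+00, -1.53326562e-05,
        1.25739896e+00, -2.00229557e-02]), 'joint_velocities': array([-2.44487337e-05, -2.63815711e-03, -2.57041317e-03, -6.30646141e-04,
        8.44095522e-05,  7.99805553e-04]), 'tau': array([ 4.20868373e-04, -4.13333702e+01, -2.32509685e+01,  7.29173748e-02,
        4.22173133e-02, -5.98773067e-05]), 'eef_pos': array([ 0.25497179, -0.51488225,  0.21322137]), 'eef_rot': array([-7.58631661e-04,  9.73686281e-01,  2.27891249e-01, -1.69060977e-04]), 'contact_force': array([ 0.85013049, -0.16770428, -0.17240936]), 'ft_torque': array([ 0.00957352,  0.00684299, -0.01476232]), 'finger_force': 0.0, 'grip_width': 0.09117217545190033}
```

View pics/scene0.png

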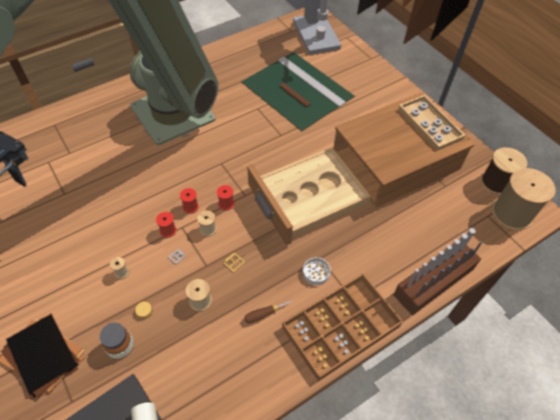

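View pics/top0.png

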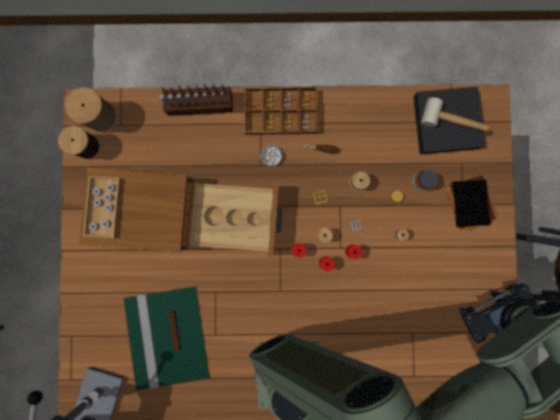

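The scene view shows the large reel at about (198,294), the middle one at (206,222), the small one at (118,267), and three red decoys beside the middle reel. In the top view the reels are at (361,180), (326,235) and (403,235). The pockets are at (216,216), (236,217) and (255,218), and the drawer shuts towards the image's left (+y).

```bash
cat > h.py <<'E'
import numpy as np,cv2
from bench import camera_info
def onplane(n,uv,z):
    c=camera_info(n);K,R,t=map(np.asarray,(c["K"],c["R"],c["t"]))
    C=-R.T@t; d=(np.c_[np.atleast_2d(uv),np.ones(len(np.atleast_2d(uv)))]@np.linalg.inv(K).T)@R
    return C+d*((z-C[2])/d[:,2])[:,None]
def cloud(n,d):
    c=camera_info(n);K,R,t=map(np.asarray,(c["K"],c["R"],c["t"]))
    v,u=np.mgrid[:d.shape[0],:d.shape[1]]
    P=np.stack([(u-K[0,2])/K[0,0]*d,(v-K[1,2])/K[1,1]*d,d],-1)
    return (P-t)@R
def proj(n,X):
    c=camera_info(n);p=(np.atleast_2d(X)@np.asarray(c["R"]).T+c["t"])@np.asarray(c["K"]).T
    return p[:,:2]/p[:,2:]
E
python3 - <<'E'
from h import *
for n,px in(("top",dict(L=(361,180),M=(326,235),S=(403,235))),("scene",dict(L=(198,289),M=(206,217),S=(118,263)))):
    f=np.load(n+"0.npz");P=cloud(n,f["d"])
    for k,h in(("L",.064),("M",.058),("S",.052)):
        u,v=px[k];w=np.s_[v-16:v+17,u-16:u+17]
        m=np.abs(P[w][...,2]-h)<.008; Q=P[w][m]
        vv,uu=np.nonzero(m); 
        ce,r=cv2.minEnclosingCircle(np.c_[uu,vv].astype(np.float32))
        print(n,k,m.sum(),Q.mean(0).round(4),Q.min(0).round(4),Q.max(0).round(4),onplane(n,[[u-16+uu.mean(),v-16+vv.mean()]],h).round(4))
    # bench & depth check
    print(n,"bench z",np.median(P[...,2][P[...,2]<.03]))
    np.save(n+"P.npy",P)
f=np.load("top0.npz")["p"];g=np.load("scene0.npz")["p"]
a=cv2.resize(f[165:275,170:300],None,fx=5,fy=5,interpolation=3)
cv2.imwrite("pics/crop.png",a)
cv2.imwrite("pics/crop2.png",cv2.resize(g[125:245,235:395],None,fx=5,fy=5,interpolation=3))
E
```

```text
top L 238 [ 0.6233 -0.2304  0.0638] [ 0.5965 -0.2564  0.0569] [ 0.651  -0.2044  0.0714] [[ 0.6232 -0.2304  0.064 ]]
top M 163 [ 0.4511 -0.1157  0.0576] [ 0.4308 -0.1373  0.0513] [ 0.4719 -0.0952  0.0643] [[ 0.4511 -0.1157  0.058 ]]
top S 101 [ 0.4501 -0.3622  0.0524] [ 0.4347 -0.3787  0.0442] [ 0.4664 -0.3452  0.0597] [[ 0.4501 -0.3623  0.052 ]]
top bench z -0.003279891949772305
scene L 411 [ 0.623  -0.2312  0.0621] [ 0.5949 -0.2585  0.0571] [ 0.6513 -0.2034  0.0686] [[ 0.624  -0.2314  0.064 ]]
scene M 211 [ 0.4502 -0.1165  0.0559] [ 0.3788 -0.138   0.0508] [ 0.4739 -0.0939  0.0615] [[ 0.4516 -0.117   0.058 ]]
scene S 157 [ 0.4493 -0.3631  0.0499] [ 0.4299 -0.38    0.0446] [ 0.4674 -0.3454  0.0548] [[ 0.4506 -0.3631  0.052 ]]
scene bench z -0.0032749096395217944
```

View pics/crop.png

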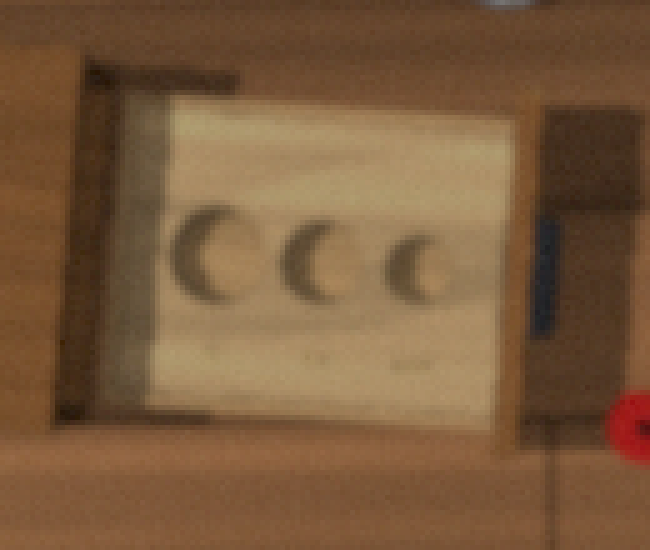

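View pics/crop2.png

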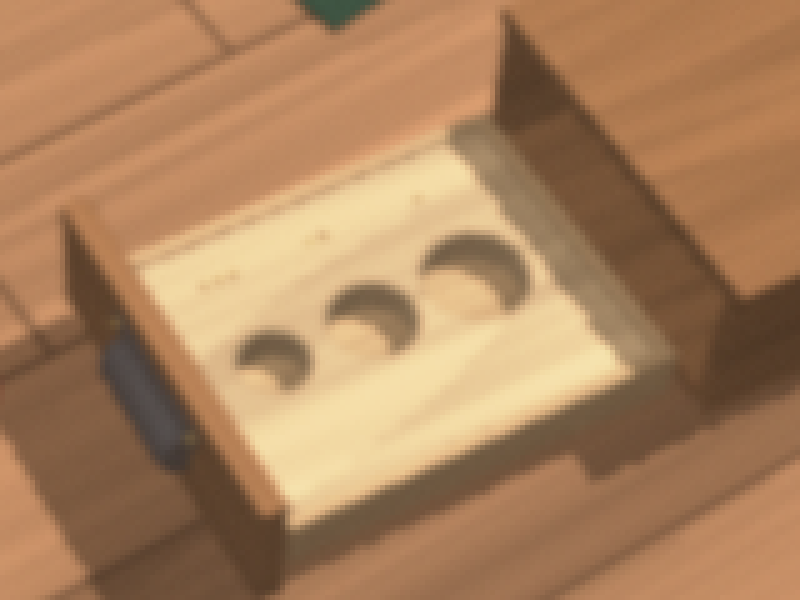

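The crops show the three round pockets along the drawer's axis. The tacks lie on the robot side, one beside the pocket nearest the chest and three beside the front one. Next I measure the pocket mouths and the chest's direction from depth.

```bash
python3 - <<'E'
from h import *
for n in("top","scene"):
    P=np.load(n+"P.npy");z=P[...,2];x,y=P[...,0],P[...,1]
    box=(y>-.05)&(y<.6)&(x>.3)&(x<.7)
    # chest
    for nm,lo,hi,bb in(("chest",.104,.12,box&(y>.1)),("front",.091,.105,box&(y<.1)),("tray",.041,.0535,box&(y<.25)&(y>-.02))):
        m=(bb&(z>lo)&(z<hi)).astype(np.uint8)
        if nm!="front": m=cv2.morphologyEx(m,cv2.MORPH_OPEN,np.ones((3,3)))
        k,l,s,c=cv2.connectedComponentsWithStats(m);i=1+np.argmax(s[1:,4]); 
        Q=P[l==i][:,:2]; r=cv2.minAreaRect((Q*1000).astype(np.float32)); print(n,nm,s[i,4],np.round(r[0],1),np.round(r[1],1),round(r[2],2),z[l==i].mean().round(4),z[l==i].std().round(4))
    # pockets
    px=proj(n,[[.5,.12,.047]])
    for th in(.042,.038,.034):
        m=((z<th)&box&(y>0.0)&(y<.23)&(x>.44)&(x<.56)).astype(np.uint8)
        k,l,s,c=cv2.connectedComponentsWithStats(m)
        for i in range(1,k):
            if s[i,4]>25: print(n,th,s[i].tolist(),onplane(n,c[i],.047)[0].round(4))
E
```

```text
top chest 5618 [534.6 463.3] [291.8 236.7] 85.48 0.1111 0.0025
top front 381 [499.6  46.8] [ 16.  224.4] 85.32 0.0973 0.0024
top tray 3027 [509.6 156.3] [201.9 198.1] 85.26 0.0466 0.0025
top 0.042 [274, 202, 14, 37, 301] [0.4933 0.0153 0.047 ]
top 0.042 [217, 207, 7, 17, 79] [0.5164 0.2175 0.047 ]
top 0.042 [225, 209, 18, 17, 203] [0.5105 0.1706 0.047 ]
top 0.042 [247, 212, 13, 13, 127] [0.5053 0.1091 0.047 ]
top 0.038 [274, 202, 14, 37, 301] [0.4933 0.0153 0.047 ]
top 0.038 [217, 207, 6, 17, 78] [0.5164 0.2176 0.047 ]
top 0.038 [227, 209, 15, 16, 193] [0.5106 0.1705 0.047 ]
top 0.038 [247, 212, 13, 13, 125] [0.5054 0.1088 0.047 ]
top 0.034 [274, 202, 14, 37, 301] [0.4933 0.0153 0.047 ]
top 0.034 [217, 207, 6, 17, 78] [0.5164 0.2176 0.047 ]
top 0.034 [227, 209, 15, 16, 188] [0.5104 0.1702 0.047 ]
top 0.034 [247, 212, 13, 13, 124] [0.5052 0.1088 0.047 ]
scene chest 5096 [533.6 460.6] [292.2 240.8] 85.7 0.1094 0.0023
scene front 457 [499.5  46.1] [ 18.5 225.7] 85.07 0.0956 0.0021
scene tray 2945 [507.6 162.9] [189.7 203.4] 85.34 0.0451 0.0021
scene 0.042 [317, 175, 13, 14, 54] [0.514  0.2121 0.047 ]
scene 0.042 [300, 179, 19, 18, 223] [0.5118 0.1695 0.047 ]
scene 0.042 [281, 191, 17, 14, 153] [0.5062 0.1069 0.047 ]
scene 0.042 [245, 202, 33, 37, 574] [0.5313 0.0047 0.047 ]
scene 0.038 [319, 176, 11, 13, 47] [0.5153 0.2124 0.047 ]
scene 0.038 [300, 183, 19, 14, 194] [0.5131 0.1679 0.047 ]
scene 0.038 [282, 192, 15, 12, 133] [0.5073 0.1067 0.047 ]
scene 0.038 [245, 202, 33, 37, 567] [0.5311 0.0044 0.047 ]
scene 0.034 [319, 177, 11, 12, 45] [0.5163 0.212  0.047 ]
scene 0.034 [300, 183, 19, 14, 181] [0.5141 0.1673 0.047 ]
scene 0.034 [282, 194, 15, 10, 112] [0.5093 0.1052 0.047 ]
scene 0.034 [245, 202, 33, 37, 562] [0.5309 0.0041 0.047 ]
```

```bash
cat > go.py <<'E'
import sys,numpy as np
from bench import sensors
from scipy.spatial.transform import Rotation as Ro
def go(p,ang):
    o=sensors.get_obs();R=Ro.from_quat(o["eef_rot"],scalar_first=True).as_matrix()
    d=R.T@(np.array(p)-o["eef_pos"])*1000
    cur=np.arctan2(R[1,0],R[0,0]);t=-(np.radians(ang)-cur);t=(t+np.pi)%(2*np.pi)-np.pi
    print("t",round(o["clock"],2),"pos",o["eef_pos"].round(4),"angx",np.degrees(cur).round(2),"tilt",R[2].round(4),"w",round(o["grip_width"],4),"shift",d.round(1),"turn",t.round(3))
if __name__=="__main__":
    a=[float(v) for v in sys.argv[1:]];go(a[:3],a[3])
E
python3 go.py .6236 -.2309 .130 -4.6
python3 - <<'E'
from h import *
for n in("top","scene"):
    P=np.load(n+"P.npy");z=P[...,2];x,y=P[...,0],P[...,1]
    m=((z<.039)&(y>0.18)&(y<.29)&(x>.46)&(x<.57)).astype(np.uint8)
    k,l,s,c=cv2.connectedComponentsWithStats(m)
    for i in range(1,k):
        if s[i,4]>25: print(n,s[i].tolist(),onplane(n,c[i],.047)[0].round(4))
E
```

```text
t 0.1 pos [ 0.255  -0.5149  0.2132] angx 26.35 tilt [ 0.     -0.0016 -1.    ] w 0.0912 shift [456.4 -90.8  83.4] turn 0.54
top [204, 206, 19, 19, 278] [0.516  0.2362 0.047 ]
top [226, 210, 7, 15, 62] [0.5104 0.1851 0.047 ]
scene [319, 172, 22, 17, 282] [0.5179 0.2335 0.047 ]
scene [306, 181, 13, 15, 101] [0.514  0.1781 0.047 ]
```

Call:
step_arm:
  moves:
    - [[40,-8,5,0.05,91],[85,-17,15,0.15,91],[130,-26,25,0.25,91],[175,-35,35,0.35,91],[220,-44,45,0.45,91],[265,-53,55,0.54,91],[310,-62,65,0.54,91],[355,-71,75,0.54,91],[400,-80,83,0.54,91],[440,-88,83,0.54,91],[456.4,-90.8,83,0.54,91],[456.4,-90.8,83,0.54,91]]

```text
clock: 1.3
eef_pos: [0.6251, -0.23, 0.1302]
eef_rot: [-0.0, 0.999, -0.039, -0.0]
contact_force: [-1.5, -0.3, -0.3]
grip_width: 0.0914
finger_force: 0.0
```

```bash
python3 go.py .6236 -.2309 .036 -4.6
```

```text
t 1.3 pos [ 0.6251 -0.23    0.1302] angx -4.43 tilt [-5.e-04 -1.e-04 -1.e+00] w 0.0914 shift [-1.3  1.  94.2] turn 0.003
```

Call:
step_arm:
  moves:
    - [[0,0,30,0,91],[0,0,60,0,91],[0,0,85,0,91],[0,0,94,0,91],[0,0,94,0,60],[0,0,94,0,52],[0,0,94,0,50],[0,0,94,0,50],[0,0,94,0,50],[0,0,94,0,50]]

```text
clock: 2.3
eef_pos: [0.6244, -0.2315, 0.0381]
eef_rot: [0.0, 0.999, -0.04, 0.001]
contact_force: [-0.6, -0.2, 4.5]
grip_width: 0.0553
finger_force: 30.0
```

```bash
python3 go.py .6236 -.2309 .036 85.4
```

```text
t 2.3 pos [ 0.6244 -0.2315  0.0381] angx -4.59 tilt [ 1.6e-03  5.0e-04 -1.0e+00] w 0.0553 shift [-0.9 -0.5  2.1] turn -1.571
```

Call:
step_arm:
  moves:
    - [[0,0,0,0,85],[0,0,0,0,85],[0,0,0,-0.14,85],[0,0,0,-0.28,85],[0,0,0,-0.42,85],[0,0,0,-0.56,85],[0,0,0,-0.7,85],[0,0,0,-0.84,85],[0,0,0,-0.98,85],[0,0,0,-1.12,85],[0,0,0,-1.26,85],[0,0,0,-1.4,85]]

```text
clock: 3.5
eef_pos: [0.6237, -0.2313, 0.0365]
eef_rot: [-0.0, 0.788, 0.615, -0.0]
contact_force: [-0.2, -0.4, 0.5]
grip_width: 0.0848
finger_force: 0.0
```

Call:
step_arm:
  moves:
    - [[0,0,0,-0.14,85],[0,0,0,-0.171,85],[0,0,0,-0.171,60],[0,0,0,-0.171,52],[0,0,0,-0.171,50],[0,0,0,-0.171,50],[0,0,0,-0.171,50],[0,0,0,-0.171,50],[0,0,0,-0.171,50]]

```text
clock: 4.4
eef_pos: [0.6237, -0.2313, 0.0368]
eef_rot: [-0.0, 0.735, 0.678, -0.0]
contact_force: [-0.4, 0.3, -1.0]
grip_width: 0.0556
finger_force: 30.0
```

```bash
python3 go.py .6236 -.2309 .036 85.4
```

```text
t 4.4 pos [ 0.6237 -0.2313  0.0368] angx 85.41 tilt [ 0.e+00 -4.e-04 -1.e+00] w 0.0556 shift [ 0.4 -0.1  0.8] turn 0.0
```

Call:
step_arm:
  moves:
    - [[0,0,0,0,85],[0,0,0,0,85],[0,0,-30,0,85],[0,0,-70,0,85],[0,0,-100,0,85],[0,-45,-100,0,85],[0,-90,-100,0,85],[0,-135,-100,0,85],[0,-180,-100,0,85],[0,-220,-100,0,85]]

```text
clock: 5.4
eef_pos: [0.4026, -0.2134, 0.1372]
eef_rot: [0.0, 0.735, 0.678, 0.0]
contact_force: [0.0, -0.7, 0.0]
grip_width: 0.0851
finger_force: 0.0
```

```bash
cat > reel.py <<'E'
from h import *
def reel(n,P,xy,h):
    u,v=proj(n,[[xy[0],xy[1],h]])[0].round().astype(int);w=np.s_[v-16:v+17,u-16:u+17]
    m=(np.abs(P[w][...,2]-h)<.007).astype(np.uint8)
    k,l,s,c=cv2.connectedComponentsWithStats(m);i=1+np.argmax(s[1:,4])
    return s[i,4],P[w][l==i].mean(0).round(4),onplane(n,c[i]+[u-16,v-16],h)[0].round(4)
E
python3 - <<'E'
from reel import *
from bench import capture
for n in("top","scene"):
    P0=np.load(n+"P.npy");p,d=capture(n);P=cloud(n,d)
    print(n,reel(n,P0,(.6237,-.2313),.064),reel(n,P,(.6237,-.2313),.064))
E
```

```text
top (np.int32(236), array([ 0.6233, -0.2304,  0.0638]), array([ 0.6233, -0.2304,  0.064 ])) (np.int32(244), array([ 0.626 , -0.2314,  0.0637]), array([ 0.626 , -0.2313,  0.064 ]))
scene (np.int32(411), array([ 0.623 , -0.2312,  0.0621]), array([ 0.624 , -0.2314,  0.064 ])) (np.int32(413), array([ 0.6256, -0.2324,  0.0623]), array([ 0.6265, -0.2326,  0.064 ]))
```

Call:
step_arm:
  moves:
    - [[0,45,0,0,85],[0,90,0,0,85],[0,135,0,0,85],[0,180,0,0,85],[0,210,0,0,85],[0,220,5,0,85],[0,220,40,0,85],[0,220,75,0,85],[0,220,95,0,85],[0,220,100,0,85],[0,220,100,0,55],[0,220,100,0,50]]

```text
clock: 6.7
eef_pos: [0.6247, -0.2318, 0.0384]
eef_rot: [0.001, 0.735, 0.678, 0.001]
contact_force: [1.0, 0.4, -0.0]
grip_width: 0.0718
finger_force: 0.0
```

Call:
step_arm:
  moves:
    - [[0,0,0,0,50],[0,0,0,0,50],[0,0,0,0,50],[0,0,0,0,50],[0,0,-10,0,50],[0,0,-40,0,50],[0,0,-80,0,50],[0,0,-90,0,50]]

```text
clock: 7.5
eef_pos: [0.6263, -0.2322, 0.1317]
eef_rot: [0.004, 0.735, 0.678, 0.002]
contact_force: [0.4, -0.9, -1.4]
grip_width: 0.0556
finger_force: 30.0
```

```bash
python3 go.py .5135 .2363 .126 85.4
```

```text
t 7.5 pos [ 0.6263 -0.2322  0.1317] angx 85.41 tilt [-0.0023  0.008  -1.    ] w 0.0556 shift [ 458.  -149.9    3.4] turn 0.0
```

Call:
step_arm:
  moves:
    - [[10,-3,-25,0,50],[45,-14,-35,0,50],[90,-29,-35,0,50],[135,-43,-35,0,50],[180,-58,-35,0,50],[225,-72,-35,0,50],[270,-87,-35,0,50],[315,-101,-35,0,50],[360,-116,-35,0,50],[405,-130,-35,0,50],[440,-142,-35,0,50],[457,-147,-35,0,50]]

```text
clock: 8.7
eef_pos: [0.5121, 0.2387, 0.161]
eef_rot: [-0.001, 0.734, 0.679, -0.001]
contact_force: [0.7, -1.1, -2.8]
grip_width: 0.0553
finger_force: 30.0
```

Call:
step_arm:
  moves:
    - [[0,0,0,0,50],[0,0,0,0,50],[0,0,0,0,50],[0,0,0,0,50]]

```text
clock: 9.1
eef_pos: [0.5141, 0.2347, 0.1618]
eef_rot: [0.0, 0.735, 0.678, -0.0]
contact_force: [-0.6, 0.7, -1.5]
grip_width: 0.0556
finger_force: 30.0
```

```bash
python3 go.py .5135 .2363 .090 85.3; python3 - <<'E'
from bench import capture
import cv2,numpy as np
p,d=capture("scene"); np.savez("s1.npz",p=p,d=d)
cv2.imwrite("pics/s1.png",cv2.resize(p[80:230,230:400],None,fx=4,fy=4,interpolation=2))
E
```

```text
t 9.1 pos [0.5141 0.2347 0.1618] angx 85.32 tilt [-5.e-04 -2.e-04 -1.e+00] w 0.0556 shift [ 1.6 -0.7 71.8] turn 0.0
```

View pics/s1.png

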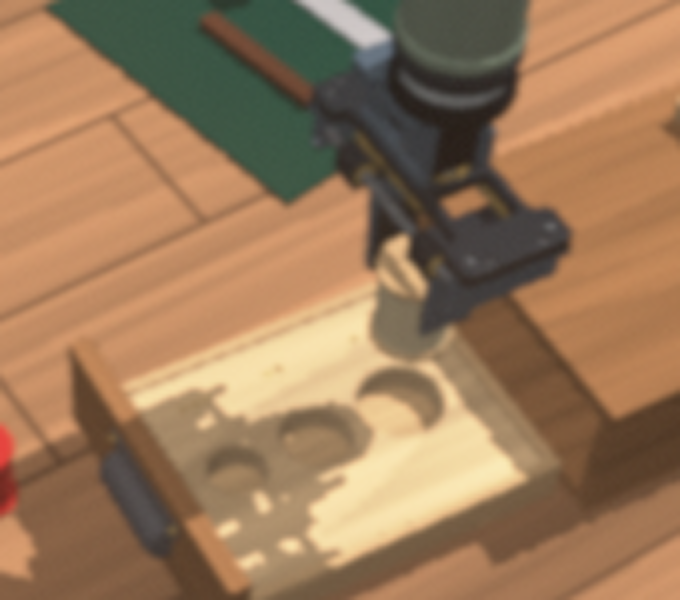

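The view shows the large reel held upright at crop (405,310), above the back pocket at crop (400,395), with nothing else touched.

Call:
step_arm:
  moves:
    - [[1.5,-0.7,20,0,50],[1.5,-0.7,45,0,50],[1.5,-0.7,65,0,50],[1.5,-0.7,72,0,50],[1.5,-0.7,72,0,50],[1.5,-0.7,72,0,50],[1.5,-0.7,72,0,50]]

```text
clock: 9.85
eef_pos: [0.5143, 0.2377, 0.0912]
eef_rot: [0.0, 0.735, 0.678, 0.001]
contact_force: [0.5, -0.4, -1.7]
grip_width: 0.0554
finger_force: 30.0
```

```bash
python3 go.py .5135 .2363 .0595 85.3; python3 - <<'E'
from bench import capture
import cv2,numpy as np
p,d=capture("scene"); np.savez("s2.npz",p=p,d=d)
cv2.imwrite("pics/s2.png",cv2.resize(p[140:210,280:380],None,fx=8,fy=8,interpolation=2))
E
```

```text
t 9.85 pos [0.5143 0.2377 0.0912] angx 85.4 tilt [ 0.0012  0.0023 -1.    ] w 0.0554 shift [-1.5 -0.7 31.7] turn 0.002
```

View pics/s2.png

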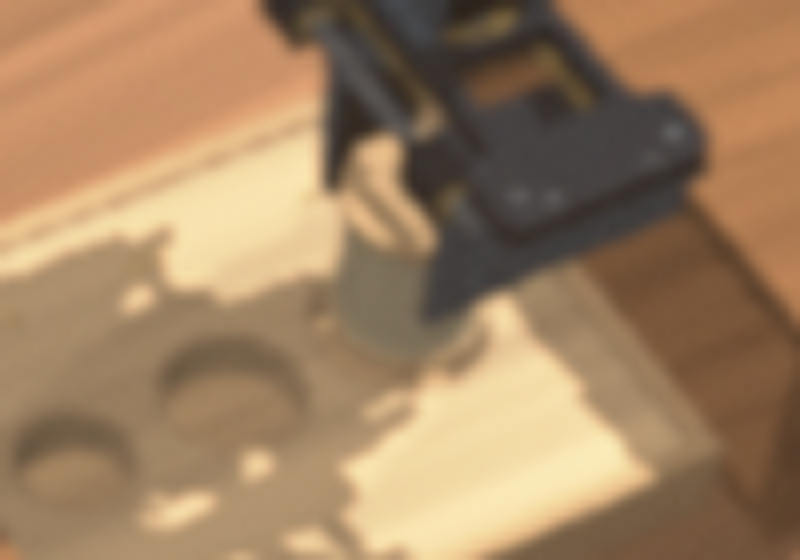

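The reel's foot, at crop (400,345), is just above the back pocket and looks aligned, so I lower it slowly.

Call:
step_arm:
  moves:
    - [[-0.8,-0.5,0,0,50],[-0.8,-0.5,0,0,50],[-0.8,-0.5,4,0,50],[-0.8,-0.5,8,0,50],[-0.8,-0.5,11,0,50],[-0.8,-0.5,13,0,50],[-0.8,-0.5,13,0,50],[-0.8,-0.5,13,0,50]]

```text
clock: 10.7
eef_pos: [0.5128, 0.2367, 0.0768]
eef_rot: [0.0, 0.735, 0.678, -0.0]
contact_force: [-1.0, -0.2, -1.9]
grip_width: 0.0556
finger_force: 30.0
```

```bash
python3 go.py .5135 .2363 .0595 85.3
```

```text
t 10.7 pos [0.5128 0.2367 0.0768] angx 85.42 tilt [-1.e-04 -1.e-04 -1.e+00] w 0.0556 shift [-0.3  0.8 17.3] turn 0.002
```

Call:
step_arm:
  moves:
    - [[0,0.4,4,0,50],[0,0.4,8,0,50],[0,0.4,12,0,50],[0,0.4,15,0,50],[0,0.4,17,0,50],[0,0.4,17,0,50],[0,0.4,17,0,50]]

```text
clock: 11.4
eef_pos: [0.5129, 0.2367, 0.0613]
eef_rot: [-0.0, 0.735, 0.678, 0.0]
contact_force: [-3.2, -0.6, 7.9]
grip_width: 0.0553
finger_force: 30.0
```

Call:
step_arm:
  moves:
    - [[0,0,0.5,0,50],[0,-0.4,0.5,0,50],[0,-0.4,0.5,0,80],[0,-0.4,0.5,0,80],[0,-0.4,-3,0,80],[0,-0.4,-25,0,80],[0,-0.4,-65,0,80],[0,-0.4,-100,0,80],[0,-0.4,-100,0,80]]

```text
clock: 12.3
eef_pos: [0.5159, 0.2381, 0.1652]
eef_rot: [0.002, 0.735, 0.678, 0.005]
contact_force: [0.4, 0.6, -0.4]
grip_width: 0.0798
finger_force: 0.0
```

```bash
python3 go.py .4488 -.1157 .13 85.4
```

```text
t 12.3 pos [0.5159 0.2381 0.1652] angx 85.41 tilt [ 0.0052  0.0097 -0.9999] w 0.0798 shift [-358.2  -38.9   33. ] turn 0.0
```

Call:
step_arm:
  moves:
    - [[-15,-2,0,0,72],[-60,-6,0,0,72],[-105,-10,0,0,72],[-150,-15,5,0,72],[-195,-19,10,0,72],[-240,-24,15,0,72],[-285,-28,20,0,72],[-325,-32,25,0,72],[-350,-35,30,0,72],[-356.4,-35.4,30,0,72],[-356.4,-35.4,30,0,72],[-356.4,-35.4,30,0,72]]

```text
clock: 13.5
eef_pos: [0.4486, -0.1151, 0.1295]
eef_rot: [-0.001, 0.735, 0.678, -0.0]
contact_force: [0.4, 0.1, 0.1]
grip_width: 0.0722
finger_force: 0.0
```

```bash
python3 go.py .4488 -.1157 .034 85.4;  python3 - <<'E'
from reel import *
from bench import capture
for n in("top","scene"):
    p,d=capture(n);P=cloud(n,d); np.save(n+"P2.npy",P)
    try: print(n,reel(n,P,(.4511,-.1157),.058))
    except Exception as e: print(e)
    print(n,reel(n,P,(.516,.2362),.087))
E
```

```text
t 13.5 pos [ 0.4486 -0.1151  0.1295] angx 85.42 tilt [ 5.0e-04 -1.1e-03 -1.0e+00] w 0.0722 shift [-0.6  0.4 95.5] turn 0.0
attempt to get argmax of an empty sequence
top (np.int32(249), array([0.5151, 0.2357, 0.0862]), array([0.515 , 0.2356, 0.087 ]))
scene (np.int32(169), array([ 0.454 , -0.1184,  0.0559]), array([ 0.4554, -0.1189,  0.058 ]))
scene (np.int32(260), array([0.5147, 0.2349, 0.0847]), array([0.5162, 0.2335, 0.087 ]))
```

Call:
step_arm:
  moves:
    - [[0,0,30,0,72],[0,0,65,0,72],[0,0,90,0,72],[0,0,95.5,0,72],[0,0,95.5,0,72],[0,0,95.5,0,50],[0,0,95.5,0,42],[0,0,95.5,0,40],[0,0,95.5,0,40],[0,0,95.5,0,40],[0,0,95.5,0,40],[0,0,95.5,0,40]]

```text
clock: 14.8
eef_pos: [0.4494, -0.1159, 0.0353]
eef_rot: [0.001, 0.735, 0.678, 0.0]
contact_force: [-0.6, -0.1, 6.6]
grip_width: 0.0454
finger_force: 30.0
```

```bash
python3 go.py .5083 .171 .15 85.4
```

```text
t 14.8 pos [ 0.4494 -0.1159  0.0353] angx 85.41 tilt [-2.0e-04  1.4e-03 -1.0e+00] w 0.0454 shift [ 290.6   35.9 -114.8] turn 0.0
```

Call:
step_arm:
  moves:
    - [[0,0,-20,0,40],[0,0,-60,0,40],[0,0,-95,0,40],[20,2,-125,0,40],[60,7,-130,0,40],[105,13,-130,0,40],[150,18,-130,0,40],[195,24,-130,0,40],[235,29,-130,0,40],[270,33,-130,0,40],[287,36,-125,0,40],[290.5,36,-120,0,40]]

```text
clock: 16.0
eef_pos: [0.5082, 0.1722, 0.1537]
eef_rot: [0.0, 0.734, 0.679, -0.0]
contact_force: [-0.5, -0.6, -1.3]
grip_width: 0.0453
finger_force: 30.0
```

Call:
step_arm:
  moves:
    - [[0,0,30,0,40],[0,0,55,0,40],[0,0,66,0,40],[0,0,68,0,40],[0,0,68,0,40],[0,0,68,0,40],[0,0,68,0,40],[0,0,68,0,40]]

```text
clock: 16.8
eef_pos: [0.5085, 0.171, 0.0873]
eef_rot: [0.0, 0.735, 0.678, 0.001]
contact_force: [0.0, 0.5, -1.4]
grip_width: 0.0456
finger_force: 30.0
```

```bash
python3 go.py .5083 .171 .0585 85.4
```

```text
t 16.8 pos [0.5085 0.171  0.0873] angx 85.42 tilt [ 5.0e-04  1.6e-03 -1.0e+00] w 0.0456 shift [-0.1 -0.3 28.8] turn 0.0
```

Call:
step_arm:
  moves:
    - [[0,0,4,0,40],[0,0,8,0,40],[0,0,11,0,40],[0,0,13,0,40],[0,0,13,0,40]]

```text
clock: 17.3
eef_pos: [0.5078, 0.1709, 0.0729]
eef_rot: [-0.0, 0.735, 0.678, -0.0]
contact_force: [0.4, -0.8, -1.4]
grip_width: 0.0455
finger_force: 30.0
```

Call:
step_arm:
  moves:
    - [[0,0,4,0,40],[0,0,8,0,40],[0,0,12,0,40],[0,0,14,0,40],[0,0,15,0,40],[0,0,15.5,0,40],[0,0,15.5,0,40]]

```text
clock: 18.0
eef_pos: [0.5078, 0.1709, 0.0583]
eef_rot: [-0.0, 0.735, 0.678, -0.0]
contact_force: [-2.5, -0.4, 4.2]
grip_width: 0.0451
finger_force: 30.0
```

Call:
step_arm:
  moves:
    - [[0,0,0.5,0,40],[0,0,0.5,0,70],[0,0,0.5,0,70],[0,0,-3,0,70],[0,0,-25,0,70],[0,0,-65,0,70],[0,0,-100,0,70],[0,0,-103,0,70],[0,0,-103,0,70]]

```text
clock: 18.9
eef_pos: [0.5086, 0.1711, 0.1619]
eef_rot: [0.001, 0.735, 0.678, 0.001]
contact_force: [-0.3, 0.0, -0.5]
grip_width: 0.07
finger_force: 0.0
```

```bash
python3 go.py .4478 -.3622 .13 85.4;  python3 - <<'E'
from reel import *
from bench import capture
for n in("top","scene"):
    p,d=capture(n);P=cloud(n,d)
    for a in (((.4511,-.3622),.052),((.5105,.1705),.081),((.515,.2362),.087)):
        try: print(n,reel(n,P,*a))
        except Exception as e: print(e)
E
```

```text
t 18.9 pos [0.5086 0.1711 0.1619] angx 85.42 tilt [ 9.0e-04  2.4e-03 -1.0e+00] w 0.07 shift [-536.5  -18.1   31.4] turn 0.0
top (np.int32(101), array([ 0.4501, -0.3625,  0.0513]), array([ 0.4501, -0.3623,  0.052 ]))
attempt to get argmax of an empty sequence
attempt to get argmax of an empty sequence
scene (np.int32(150), array([ 0.4491, -0.3629,  0.0502]), array([ 0.4503, -0.363 ,  0.052 ]))
scene (np.int32(190), array([0.5102, 0.1696, 0.0786]), array([0.5117, 0.1683, 0.081 ]))
scene (np.int32(217), array([0.5197, 0.2366, 0.0845]), array([0.5213, 0.2351, 0.087 ]))
```

Call:
step_arm:
  moves:
    - [[-20,-1,0,0,65],[-65,-2,0,0,65],[-113,-4,0,0,65],[-161,-5,0,0,65],[-209,-7,0,0,65],[-257,-8,0,0,65],[-305,-10,0,0,65],[-353,-11,5,0,65],[-401,-13,10,0,65],[-449,-15,15,0,65],[-490,-16,20,0,65],[-520,-17,25,0,65]]

```text
clock: 20.2
eef_pos: [0.4481, -0.3481, 0.1337]
eef_rot: [-0.001, 0.735, 0.678, -0.0]
contact_force: [-0.1, 0.2, -0.2]
grip_width: 0.0652
finger_force: 0.0
```

Call:
step_arm:
  moves:
    - [[-16,-0.4,10,0,65],[-16,-0.4,20,0,65],[-16,-0.4,20,0,65],[-16,-0.4,20,0,65],[-16,-0.4,20,0,65],[-16,-0.4,20,0,65]]

```text
clock: 20.8
eef_pos: [0.4485, -0.3611, 0.1166]
eef_rot: [0.0, 0.734, 0.679, 0.0]
contact_force: [-0.2, -0.3, 0.5]
grip_width: 0.0651
finger_force: 0.0
```

```bash
python3 go.py .4477 -.362 .0315 85.4
```

```text
t 20.8 pos [ 0.4485 -0.3611  0.1166] angx 85.49 tilt [-5.e-04  9.e-04 -1.e+00] w 0.0651 shift [-0.9 -0.8 85.1] turn 0.002
```

Call:
step_arm:
  moves:
    - [[-0.3,-0.5,30,0,65],[-0.3,-0.5,60,0,65],[-0.3,-0.5,80,0,65],[-0.3,-0.5,85,0,65],[-0.3,-0.5,85,0,65],[-0.3,-0.5,85,0,40],[-0.3,-0.5,85,0,32],[-0.3,-0.5,85,0,30],[-0.3,-0.5,85,0,30],[-0.3,-0.5,85,0,30],[-0.3,-0.5,85,0,30],[-0.3,-0.5,85,0,30]]

```text
clock: 22.0
eef_pos: [0.4477, -0.3625, 0.0316]
eef_rot: [0.001, 0.735, 0.678, 0.0]
contact_force: [-1.7, 0.2, 5.3]
grip_width: 0.035
finger_force: 30.0
```

```bash
python3 go.py .5030 .1092 .15 85.4
```

```text
t 22.0 pos [ 0.4477 -0.3625  0.0316] angx 85.42 tilt [-7.e-04  9.e-04 -1.e+00] w 0.035 shift [ 474.5   17.6 -118.7] turn 0.0
```

Call:
step_arm:
  moves:
    - [[0,0,-20,0,30],[0,0,-60,0,30],[5,0,-100,0,30],[30,1,-130,0,30],[75,3,-130,0,30],[120,4,-130,0,30],[168,6,-130,0,30],[216,8,-130,0,30],[264,10,-130,0,30],[312,12,-130,0,30],[360,13,-130,0,30],[400,15,-130,0,30]]

```text
clock: 23.2
eef_pos: [0.4937, 0.0377, 0.1605]
eef_rot: [-0.0, 0.735, 0.679, -0.0]
contact_force: [1.5, -1.0, -0.4]
grip_width: 0.0353
finger_force: 30.0
```

Call:
step_arm:
  moves:
    - [[35,1,0,0,30],[60,2,0,0,30],[72,2.6,0,0,30],[74.5,2.6,20,0,30],[74.5,2.6,50,0,30],[74.5,2.6,70,0,30],[74.5,2.6,77,0,30],[74.5,2.6,77,0,30],[74.5,2.6,77,0,30],[74.5,2.6,77,0,30],[74.5,2.6,77,0,30]]

```text
clock: 24.3
eef_pos: [0.5035, 0.1094, 0.0849]
eef_rot: [0.001, 0.735, 0.678, 0.001]
contact_force: [-0.3, -0.2, -1.1]
grip_width: 0.0351
finger_force: 30.0
```

```bash
python3 go.py .5030 .1092 .0546 85.4
```

```text
t 24.3 pos [0.5035 0.1094 0.0849] angx 85.41 tilt [ 4.0e-04  2.1e-03 -1.0e+00] w 0.0351 shift [-0.2 -0.6 30.3] turn 0.0
```

Call:
step_arm:
  moves:
    - [[0,0,4,0,30],[0,0,8,0,30],[0,0,12,0,30],[0,0,14,0,30],[0,0,14,0,30]]

```text
clock: 24.8
eef_pos: [0.5025, 0.1093, 0.0694]
eef_rot: [-0.0, 0.735, 0.678, -0.0]
contact_force: [0.6, -0.6, -0.8]
grip_width: 0.035
finger_force: 30.0
```

Call:
step_arm:
  moves:
    - [[0,0,4,0,30],[0,0,8,0,30],[0,0,12,0,30],[0,0,14,0,30],[0,0,15.5,0,30],[0,0,16,0,30],[0,0,16,0,30]]

```text
clock: 25.5
eef_pos: [0.5026, 0.1093, 0.0546]
eef_rot: [-0.0, 0.735, 0.678, -0.0]
contact_force: [-1.6, 0.1, 5.7]
grip_width: 0.0355
finger_force: 30.0
```

Call:
step_arm:
  moves:
    - [[0,0,0.5,0,30],[0,0,0.5,0,60],[0,0,0.5,0,60],[0,0,-3,0,60],[0,0,-25,0,60],[0,0,-65,0,60],[0,0,-105,0,60],[0,0,-108,0,30],[-30,0,-108,0,0],[-75,0,-108,0,0],[-120,0,-108,0,0],[-143,0,-108,0,0]]

```text
clock: 26.7
eef_pos: [0.4905, -0.0357, 0.1614]
eef_rot: [-0.0, 0.735, 0.678, -0.001]
contact_force: [0.5, -0.6, -0.2]
grip_width: 0.0226
finger_force: 0.0
```

Call:
step_arm:
  moves:
    - [[-2,0,0,0,0],[-2,0,0,0,0],[-2,0,0,0,0]]

```text
clock: 27.0
eef_pos: [0.4912, -0.0343, 0.1617]
eef_rot: [-0.0, 0.735, 0.679, -0.0]
contact_force: [-0.5, 1.2, 0.5]
grip_width: 0.0007
finger_force: 0.0
```

```bash
python3 go.py .4911 -.0353 .052 85.4;  python3 - <<'E'
from reel import *
from bench import capture
for n in("top","scene"):
    p,d=capture(n);P=cloud(n,d);z=P[...,2];y=P[...,1]
    cv2.imwrite(f"pics/f{n}.png",cv2.resize(p[100:300,150:420],None,fx=2.9,fy=2.9))
    for a in (((.5055,.1092),.075),((.5105,.1705),.081),((.515,.2362),.087)):
        try: print(n,reel(n,P,*a))
        except Exception as e: print(e)
    m=(z>.091)&(z<.105)&(y<.09)&(y>0)&(P[...,0]>.3)&(P[...,0]<.7)
    print(np.round(cv2.minAreaRect((P[m][:,:2]*1000).astype(np.float32)),1) if 0 else cv2.minAreaRect((P[m][:,:2]*1000).astype(np.float32)))
E
```

```text
t 27.0 pos [ 0.4912 -0.0343  0.1617] angx 85.46 tilt [ 4.e-04 -5.e-04 -1.e+00] w 0.0007 shift [ -1.1   0.  109.7] turn 0.001
top (np.int32(100), array([0.5049, 0.1084, 0.0742]), array([0.5049, 0.1083, 0.075 ]))
top (np.int32(168), array([0.5102, 0.1707, 0.0805]), array([0.5102, 0.1707, 0.081 ]))
top (np.int32(250), array([0.5154, 0.236 , 0.086 ]), array([0.5153, 0.2358, 0.087 ]))
((499.75518798828125, 46.86063766479492), (15.968887329101562, 224.46310424804688), 85.29173278808594)
scene (np.int32(119), array([0.5049, 0.1078, 0.0727]), array([0.5063, 0.1067, 0.075 ]))
scene (np.int32(185), array([0.5101, 0.1699, 0.0787]), array([0.5116, 0.1687, 0.081 ]))
scene (np.int32(262), array([0.5148, 0.2353, 0.0845]), array([0.5164, 0.2338, 0.087 ]))
((515.8958129882812, 44.969093322753906), (17.765300750732422, 194.98135375976562), 85.29203033447266)
```

View pics/fscene.png

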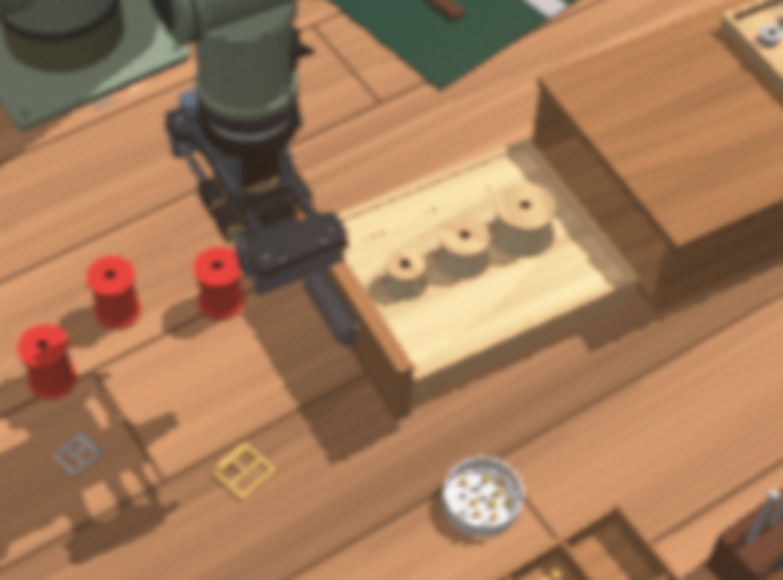

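All three reels stand upright and home in their pockets at (525,215), (465,245) and (405,270). The bystanders are unmoved, and the shut fingers are in front of the pull at (340,320). Next I lower them and push.

Call:
step_arm:
  moves:
    - [[0,0,30,0,0],[0,0,65,0,0],[0,0,95,0,0],[0,0,109,0,0],[0,0,109,0,0],[8,0,109,0,0],[16,0,109,0,0],[22,0,109,0,0],[27,0,109,0,0],[32,0,109,0,0],[36,0,109,0,0],[40,0,109,0,0]]

```text
clock: 28.3
eef_pos: [0.4945, 0.0048, 0.053]
eef_rot: [0.0, 0.735, 0.678, -0.0]
contact_force: [0.1, -1.9, -0.3]
grip_width: 0.0002
finger_force: 0.8
```

Call:
step_arm:
  moves:
    - [[4,0,0,0,0],[8,0,0,0,0],[12,0,0,0,0],[16,0,0,0,0]]

```text
clock: 28.7
eef_pos: [0.4958, 0.0208, 0.053]
eef_rot: [0.0, 0.735, 0.678, -0.0]
contact_force: [-0.0, -2.0, 1.7]
grip_width: 0.0004
finger_force: 1.1
```

```bash
python3 go.py .5155 .265 .052 85.4
```

```text
t 28.7 pos [0.4958 0.0208 0.053 ] angx 85.41 tilt [-2.e-04  2.e-04 -1.e+00] w 0.0004 shift [2.45e+02 1.00e-01 1.00e+00] turn 0.0
```

Call:
step_arm:
  moves:
    - [[6,0,0,0,0],[14,0,0,0,0],[23,0,0,0,0],[32,0,0,0,0],[41,0,0,0,0],[50,0,0,0,0],[59,0,0,0,0],[68,0,0,0,0],[77,0,0,0,0],[86,0,0,0,0],[94,0,0,0,0],[100,0,0,0,0]]

```text
clock: 29.9
eef_pos: [0.5037, 0.1211, 0.0529]
eef_rot: [-0.0, 0.735, 0.678, -0.0]
contact_force: [1.7, -2.1, 0.9]
grip_width: 0.0002
finger_force: 1.2
```

Call:
step_arm:
  moves:
    - [[8,0,0,0,0],[17,0,0,0,0],[26,0,0,0,0],[35,0,0,0,0],[44,0,0,0,0],[53,0,0,0,0],[62,0,0,0,0],[71,0,0,0,0],[80,0,0,0,0],[88,0,0,0,0],[95,0,0,0,0],[100,0,0,0,0]]

```text
clock: 31.1
eef_pos: [0.5116, 0.2207, 0.0529]
eef_rot: [-0.0, 0.735, 0.678, -0.0]
contact_force: [1.0, -2.9, 1.0]
grip_width: 0.0005
finger_force: 1.2
```

```bash
python3 go.py .5155 .265 .052 85.4; python3 - <<'E'
from h import *
from bench import capture
p,d=capture("top");P=cloud("top",d);z=P[...,2];x,y=P[...,0],P[...,1]
c=(z>.104)&(z<.12)&(y>.25)&(y<.6)&(x>.38)&(x<.45); f=(z>.088)&(z<.102)&(y<.33)&(y>.2)&(x>.38)&(x<.45)
e=np.array([.0802,.9968])
for m in(c,f):
    s=P[m][:,:2]@e; print(m.sum(),np.percentile(s,[0,1,50,99,100]).round(4))
E
```

```text
t 31.1 pos [0.5116 0.2207 0.0529] angx 85.43 tilt [-1.e-04 -3.e-04 -1.e+00] w 0.0005 shift [44.5  0.4  0.9] turn 0.001
915 [0.3722 0.3799 0.4847 0.6293 0.6331]
7 [0.3023 0.3024 0.3074 0.3111 0.3111]
```

Call:
step_arm:
  moves:
    - [[4,0,0,0,0],[9,0,0,0,0],[14,0,0,0,0],[19,0,0,0,0],[23,0,0,0,0],[26,0,0,0,0],[29,0,0,0,0],[32,0,0,0,0],[34,0,0,0,0]]

```text
clock: 32.05
eef_pos: [0.5141, 0.2541, 0.0528]
eef_rot: [-0.0, 0.735, 0.678, -0.0]
contact_force: [-1.0, -2.6, 0.4]
grip_width: 0.001
finger_force: 1.1
```

Call:
step_arm:
  moves:
    - [[1,0,0,0,0],[2,0,0,0,0],[3,0,0,0,0],[4,0,0,0,0],[5,0,0,0,0],[6,0,0,0,0]]

```text
clock: 32.65
eef_pos: [0.5147, 0.2599, 0.0528]
eef_rot: [-0.0, 0.735, 0.678, -0.0]
contact_force: [-2.1, -1.5, -0.5]
grip_width: 0.0008
finger_force: 1.0
```

Call:
step_arm:
  moves:
    - [[0.8,0,0,0,0],[1.6,0,0,0,0],[2.4,0,0,0,0],[3.2,0,0,0,0]]

```text
clock: 33.05
eef_pos: [0.5151, 0.2631, 0.0529]
eef_rot: [0.0, 0.735, 0.678, -0.0]
contact_force: [-1.8, -1.6, -0.6]
grip_width: 0.0005
finger_force: 1.0
```

Call:
step_arm:
  moves:
    - [[0.7,0,0,0,0],[1.4,0,0,0,0],[2.1,0,0,0,0]]

```text
clock: 33.35
eef_pos: [0.5153, 0.2652, 0.0529]
eef_rot: [0.0, 0.735, 0.678, -0.0]
contact_force: [-0.6, -2.3, -0.6]
grip_width: 0.0005
finger_force: 1.0
```

Call:
step_arm:
  moves:
    - [[0.7,0,0,0,0],[1.4,0,0,0,0]]

```text
clock: 33.55
eef_pos: [0.5154, 0.2666, 0.0529]
eef_rot: [0.0, 0.735, 0.678, 0.0]
contact_force: [-2.2, -1.8, -2.0]
grip_width: 0.0005
finger_force: 1.0
```

Still moving freely, so I continue slowly.

Call:
step_arm:
  moves:
    - [[0.7,0,0,0,0],[1.4,0,0,0,0],[2.1,0,0,0,0]]

```text
clock: 33.85
eef_pos: [0.5156, 0.2687, 0.0529]
eef_rot: [0.0, 0.735, 0.678, -0.0]
contact_force: [-0.3, -2.2, -1.1]
grip_width: 0.0004
finger_force: 1.0
```

Call:
step_arm:
  moves:
    - [[0.7,0,0,0,0],[1.4,0,0,0,0],[2.1,0,0,0,0]]

```text
clock: 34.15
eef_pos: [0.5158, 0.2708, 0.0529]
eef_rot: [0.0, 0.735, 0.678, 0.0]
contact_force: [-1.0, -2.4, -1.6]
grip_width: 0.0004
finger_force: 1.0
```

Call:
step_arm:
  moves:
    - [[0.7,0,0,0,0],[1.4,0,0,0,0],[2.1,0,0,0,0]]

```text
clock: 34.45
eef_pos: [0.5158, 0.2713, 0.0529]
eef_rot: [0.001, 0.734, 0.679, -0.001]
contact_force: [-1.2, -8.8, 1.6]
grip_width: 0.0006
finger_force: 4.3
```

Call:
step_arm:
  moves:
    - [[0.5,0,0,0,0],[0.8,0,0,0,0],[0.8,0,0,0,0]]

```text
clock: 34.75
eef_pos: [0.5158, 0.2713, 0.0529]
eef_rot: [0.001, 0.734, 0.679, -0.002]
contact_force: [-1.4, -8.9, 1.8]
grip_width: 0.0007
finger_force: 4.7
```

Call:
step_arm:
  moves:
    - [[-5,0,0,0,0],[-20,0,0,0,0],[-50,0,0,0,0],[-75,0,-20,0,0],[-85,0,-60,0,0],[-95,-20,-100,0,0],[-110,-60,-130,0,0],[-125,-105,-140,0,0],[-140,-150,-140,0,0],[-150,-180,-140,0,0],[-150,-180,-140,0,0],[-150,-180,-140,0,0]]

```text
clock: 35.95
eef_pos: [0.325, 0.1386, 0.1937]
eef_rot: [0.001, 0.735, 0.678, 0.002]
contact_force: [-0.2, 0.7, 0.5]
grip_width: 0.0002
finger_force: 0.0
```

```bash
python3 - <<'E'
from h import *
from bench import capture,sensors
p,d=capture("scene");cv2.imwrite("pics/end.png",cv2.resize(p[:360,60:540],None,fx=1.6,fy=1.6))
p,d=capture("top");P=cloud("top",d);z=P[...,2];x,y=P[...,0],P[...,1]
e=np.array([.0802,.9968]);n=np.array([.9968,-.0802])
lat=(P[...,:2]-[.51,.17])@n
c=(z>.106)&(z<.12)&(y>.2)&(y<.6)&(np.abs(lat)<.09); f=(z>.088)&(z<.104)&(y<.45)&(y>.2)&(np.abs(lat)<.09)
for m in(c,f):
    s=P[m][:,:2]@e; print(m.sum(),np.percentile(s,[0,1,50,99,100]).round(4))
print(sensors.get_obs()["clock"],sensors.get_obs()["contact_force"])
E
```

```text
4938 [0.3588 0.3612 0.4879 0.6394 0.645 ]
323 [0.3455 0.346  0.3532 0.3608 0.4072]
36.05 [-0.81088678  0.35429449 -0.58752013]
```

View pics/end.png

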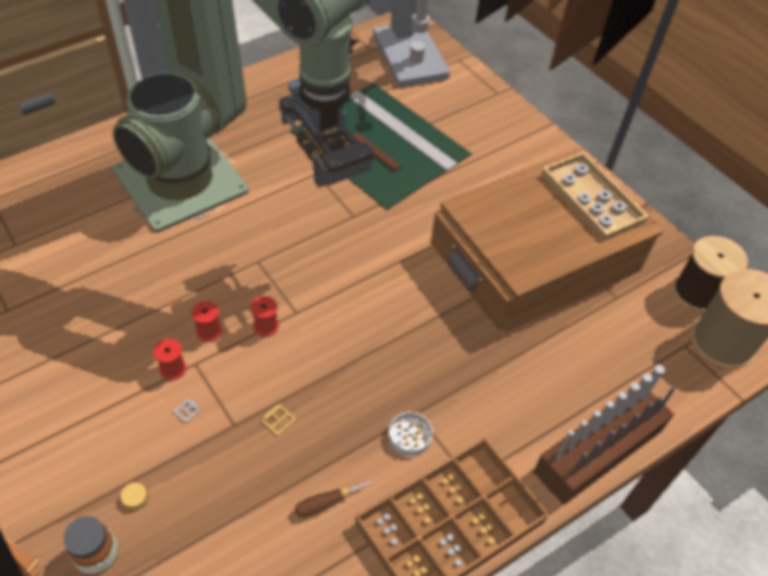

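The final view shows the drawer front flush against the chest at about (465,270). The red reels and the other bystanders are where they were, and the arm is clear.

```bash
python3 -c "
from bench import manip
print(manip.finish_job())"
```

```text
the job is handed in; nothing more can be done
None
```

The large, middle and small reels were lowered home in that order, the drawer is pushed gently to its stop, and the job was handed in at about 36 s with the bystanders unmoved in the last view.

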